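# Stroke the touch bar of a control panel on the test bench

## Task

Test the curved touch bar on the control panel: stroke a fingertip lightly along its copper segments, from the narrowest through every one in turn to the widest, and finish with the fingertip still resting gently on the widest segment. Only touch the bar: do not lift or shift the panel, press hard, or disturb the things around it. The program finishes while holding that touch.

Things in the scene. Friction and masses are not known exactly. Their poses are not given: they have to be found in the camera images.
- panel: Control panel under test, loose on the bench, about 1.6 kg: a dark low steel case with a green board on top, 170 (its x) x 250 (its y) x 30 mm high. Origin at the centre of its underside, z up. The curved touch bar runs along its +x half, narrow end at -y, wide end at +y, and stands 12 mm proud of the board; a small white display block 8 mm high sits at (-52, 5) mm.
- bar (a joint): How far the whole touch bar is pushed down, in m: 0 at rest, 0.008 at its bottom stop. The five segments are fixed on one bar that sinks straight down as one piece on a spring, in the panel's -z: about 1 N to start, about 6 N at the bottom stop.
- pad0: The narrowest, the first of the five flat bare-copper segments of the touch bar: 34 mm long along the row, 14 mm wide across it, 2 mm thick. Origin at the centre of its upper face, which is 42 mm above the bench at rest; x points along the row towards the wide end, z up. The segments are level with each other, 40 mm centre to centre on an arc of 170 mm radius (bulging to the panel's +x), with gaps of about 6 mm at mid-width.
- pad1: The second of the five flat bare-copper segments of the touch bar: 34 mm long along the row, 21 mm wide across it, 2 mm thick. Origin at the centre of its upper face, which is 42 mm above the bench at rest; x points along the row towards the wide end, z up. The segments are level with each other, 40 mm centre to centre on an arc of 170 mm radius (bulging to the panel's +x), with gaps of about 6 mm at mid-width.
- pad2: The middle of the five flat bare-copper segments of the touch bar: 34 mm long along the row, 28 mm wide across it, 2 mm thick. Origin at the centre of its upper face, which is 42 mm above the bench at rest; x points along the row towards the wide end, z up. The segments are level with each other, 40 mm centre to centre on an arc of 170 mm radius (bulging to the panel's +x), with gaps of about 6 mm at mid-width.
- pad3: The fourth of the five flat bare-copper segments of the touch bar: 34 mm long along the row, 35 mm wide across it, 2 mm thick. Origin at the centre of its upper face, which is 42 mm above the bench at rest; x points along the row towards the wide end, z up. The segments are level with each other, 40 mm centre to centre on an arc of 170 mm radius (bulging to the panel's +x), with gaps of about 6 mm at mid-width.
- pad4: The widest, the last of the five flat bare-copper segments of the touch bar: 34 mm long along the row, 42 mm wide across it, 2 mm thick. Origin at the centre of its upper face, which is 42 mm above the bench at rest; x points along the row towards the wide end, z up. The segments are level with each other, 40 mm centre to centre on an arc of 170 mm radius (bulging to the panel's +x), with gaps of about 6 mm at mid-width.
- capacitor: Bystander: black upright can, 22 mm diameter, 39 mm high, loose, standing on the panel's board by the narrow end, on the hollow side of the arc. Origin at the centre of its underside.
- screwdriver: Bystander: screwdriver with a green handle lying on the bench along the panel's +x side, about 200 mm long.
- jar: Bystander: glass jar with black lid, 52 mm diameter, 65 mm high, standing on the bench off the wide end of the bar. Origin at the centre of its underside.
- pin: Bystander: white nylon support pin, 18 mm foot, 40 mm high, standing on the bench on the panel's -x side. Origin at the centre of its underside.

How it is judged:
On the way, in this order (a step that is already met when the one before it is completed fails the run):
1. the fingertips touch the narrowest, the first segment and not yet the next (contact force between the fingers and pad0 above 0.2 N and not (contact force between the fingers and pad1 above 0.2 N)), for 0.05 s.
2. the fingertips touch the second segment and not yet the next (contact force between the fingers and pad1 above 0.2 N and not (contact force between the fingers and pad2 above 0.2 N)), for 0.05 s.
3. the fingertips touch the middle segment and not yet the next (contact force between the fingers and pad2 above 0.2 N and not (contact force between the fingers and pad3 above 0.2 N)), for 0.05 s.
4. the fingertips touch the fourth segment and not yet the next (contact force between the fingers and pad3 above 0.2 N and not (contact force between the fingers and pad4 above 0.2 N)), for 0.05 s.
5. the fingertips touch the widest, the last segment (contact force between the fingers and pad4 above 0.2 N), for 0.05 s.
At the end, for the whole second after the job is handed in: After the five segments were touched in order, the fingertips still rest on the widest segment (more than 0.2 N, less than 15 N) and the bar is pushed down by more than 0.3 mm; the panel lies flat at rest within 12 mm of its first place, the bystanders within 15 mm of theirs (contact force between the fingers and pad4 above 0.2 N and contact force between the fingers and panel below 15 N and value of joint bar above 0.0003 m and distance of panel from where it was at the start of the episode below 0.012 m and linear speed of panel below 0.02 m/s and angle between panel's own z axis and vertical below 0.05 rad and distance of each of capacitor, screwdriver, jar, pin from where it was at the start of the episode below 0.015 m); the arm keeps its last pose, push and grip.
It fails at once if the panel or its bar is pressed with more than 15 N (contact force between the fingers and panel above 15 N).
It fails at once if the panel is shifted more than 12 mm, tipped or lifted (distance of panel from where it was at the start of the episode above 0.012 m or angle between panel's own z axis and vertical above 0.06 rad).
It fails at once if a bystander is shifted or lifted more than 15 mm, or a standing one is tipped (distance of any of capacitor, screwdriver, jar, pin from where it was at the start of the episode above 0.015 m or angle between any of capacitor, jar, pin's own z axis and vertical above 0.4 rad).
It also fails if it takes over 38 s, if anything falls off the work surface, if the arm or the gripper's body presses on something with over 40 N, if the wrist force passes 120 N, or if a joint passes its speed limit or range.

## Robot

A 7-joint arm with a two-finger parallel gripper is mounted at the origin on the work surface. World frame = base frame: x ahead of the robot, y to its left, z up, the work surface at z = 0. Lengths are in m, angles in rad, forces in N, time in s.
With the tool pointing down it reaches from about 0.4 to 0.85 m from the base axis. Payload 10.4 kg.
Tool frame: the origin (TCP) lies at the very end of the fingers, on their centre line; the grasp point (between the pads) lies 19 mm behind it (manip.grip_point_offset is the distance from the TCP to the grasp point, in m); z points along the fingers, y is the line along which they close (so a half turn about z gives the same grasp; the last joint's range is limited). The gripper opens to 85 mm and grips with 20 to 120 N. Pads are 22 mm wide; open, the fingers measure 114 mm over their backs; the gripper's body (76 mm by 85 mm) begins 54 mm behind the grasp point. The pads swing forward as they close: fully open they stand 13 mm farther back than shut.
Start: joints at [1.137, 0.332, -0.065, 1.46, 0.022, 1.35, -0.088], TCP at [0.25, -0.573, 0.231] pointing down, gripper open.
Joint ranges: [-2.6, 2.6], [-0.5, 2.12], [-1.47, 1.34], [0.16, 2.42], [-1.27, 4.41], [0.06, 2.06], [-2.6, 2.6]. Speed limits (rad/s): [2.22, 2.22, 2.79, 2.79, 3.14, 3.14, 3.14].

## Interface

Orientations are given as a unit quaternion [x, y, z, w].
In Python, from workcell import manip gives the robot as it stands. The module is installed in compiled form; this text tells all that it offers.
- The arm moves only by the shell command python3 -m inch 'ROWS' [OPENING] [FORCE]. ROWS is JSON, a list of rows, each a list of 2 entries, a list of its own where there are three numbers: the shift along the tool's x, y, z each as a share of 0.08 m, from -1 to 1, then the turn, a rotation vector about the tool's x, y, z each as a share of 45 degrees, from -1 to 1. A call has exactly 10 rows; each row is the pose to reach, as a shift and turn from the pose commanded when the call began, along the tool's axes at that moment; what a row does not reach only later rows make up. A row lasts 1/10 s, in which the tool goes at most 50 mm and 8.59 degrees, less where a joint would pass 70% of its speed; a pose out of reach is approached as far as the arm can. A call with a number of a shift or a turn outside -1 to 1 is refused whole. A call with a gripper value outside its range is refused whole. OPENING is the opening, from 0 (shut) to 1 (fully open), set as the call begins (- or left out, the last holds). The fingers move at their own pace and stop on an object; FORCE is the grip in N (left out, the last holds). Time passes only in rows, so rows that repeat a pose let the fingers close, or fill a call up. It gives the time, the measured TCP pose, the force, the opening and the grip force at its end, in the units of the state.
- manip.get_obs(): the state, without advancing time (a new reading comes with each control period).
- manip.camera(name): name is "scene" or "top" or "wrist"; returns the picture (480x640x3 uint8, red, green, blue); there is no depth.
- manip.camera_params(name): a dict with "fov_y" (degrees; the focal length in pixels is half the picture's height over the tangent of half this angle, whatever the lens; pixels are square), "cx", "cy" (the principal point, pixels), "camera_from_world" (4x4, takes a point from world to camera coordinates); the wrist camera has in their place "T_tool_cam" (4x4, takes a point from camera to tool coordinates, whose origin is the TCP and whose axes are the flange's). Camera axes: x right, y up, looking along -z (the intrinsics and any distortion apply to the point x, -y, -z); pixel columns grow to the right and rows downward; lengths in m; the calibration is good to about 2 mm. The wrist camera is an equidistant fisheye: a pixel r from the principal point sees the ray r / f radians off the axis. A picture is of the moment at which its call begins: read the wrist's pose just before it. camera_params takes no time and is no camera call.
- manip.hand_in(): hands the job in; it is judged then, once.
The state is a dict: "clock": time; "joint_pos": joint angles; "joint_velocities": joint speeds; "tau": joint torques, N m; "position": TCP position; "ee_rot": TCP orientation; "ft_force": force on the tool from outside, world axes, zero at the start; "torque": the same for the moment, N m; "grip_width": opening from 0.0 (shut) to 1.0 (fully open); "grasp_force": force on a finger pad.
Only numpy, scipy, OpenCV 4.12 (cv2) and the standard library are available. Lean on these libraries where they do the work, as an engineer would, in place of code of your own. Each camera call takes 0.05 s, during which the arm holds its last target. There are 200 camera calls.

## Working session

There is one attempt and no reset: what is moved stays moved. The work goes in short steps, Python scripts to look and compute and a shell command to move; the robot and the scene stay as the last step left them, time stands still between calls to the robot, and variables do not carry over. Pictures are saved under pics/ and viewed, at most 10 in all, crops included, and the job is handed in when it is done.

```bash
mkdir -p pics; python3 - <<'E'
from workcell import manip
import cv2
o=manip.get_obs();print(o)
for n in("top","scene"):
    cv2.imwrite(f"pics/{n}0.png",manip.camera(n)[:,:,::-1]);print(n,manip.camera_params(n))
print(manip.camera_params("wrist"))
E
```

```text
{'clock': 0.0, 'joint_pos': array([ 1.13740968,  0.33290529, -0.06471232,  1.46097727,  0.02160949,
        1.34991509, -0.08849223]), 'joint_velocities': array([-0.00161941, -0.001088  , -0.00114231, -0.0004844 , -0.00042736,
        0.00031549, -0.00130694]), 'tau': array([-5.54775306e-04, -6.25457811e+01,  4.85483254e-02, -3.91612852e+01,
        1.61169574e-02,  1.00960521e-02, -2.61379466e-05]), 'position': array([ 0.24942011, -0.57264035,  0.23047795]), 'ee_rot': array([ 9.78976151e-01,  2.03973345e-01, -1.91168432e-04, -7.29860716e-04]), 'ft_force': array([-0.06245638, -0.38307553, -0.76749731]), 'torque': array([-0.02012965,  0.03028597, -0.03064589]), 'grasp_force': 0.0, 'grip_width': 0.9977818443251364}
top {'fov_y': 46.13681819510619, 'cx': 319.05414846485036, 'cy': 246.86953247529604, 'camera_from_world': array([[ 0.01859986, -0.99977659,  0.01004076,  0.0038255 ],
       [ 0.98258581,  0.02013514,  0.18471517, -0.56279217],
       [-0.18487607,  0.00643023,  0.9827408 , -0.87429918],
       [ 0.        ,  0.        ,  0.        ,  1.        ]])}
scene {'fov_y': 45.20987030143836, 'cx': 316.5311007868211, 'cy': 244.59977603257863, 'camera_from_world': array([[ 0.57963307,  0.81469521, -0.01724022, -0.3251929 ],
       [-0.43664735,  0.3283865 ,  0.8375568 ,  0.19148744],
       [ 0.68801497, -0.47794772,  0.54607818, -1.25412418],
       [ 0.        ,  0.        ,  0.        ,  1.        ]])}
{'fov_y': 65.70646984690485, 'cx': 316.7346921519258, 'cy': 243.99004879721, 'T_tool_cam': array([[-2.84147731e-04,  9.57335368e-01,  2.88979086e-01,
         7.32630786e-02],
       [ 9.99999340e-01, -4.97729326e-05,  1.14816936e-03,
         2.35448023e-04],
       [ 1.11356647e-03,  2.88979221e-01, -9.57334722e-01,
        -1.42817659e-01],
       [ 0.00000000e+00,  0.00000000e+00,  0.00000000e+00,
         1.00000000e+00]])}
```

View pics/top0.png

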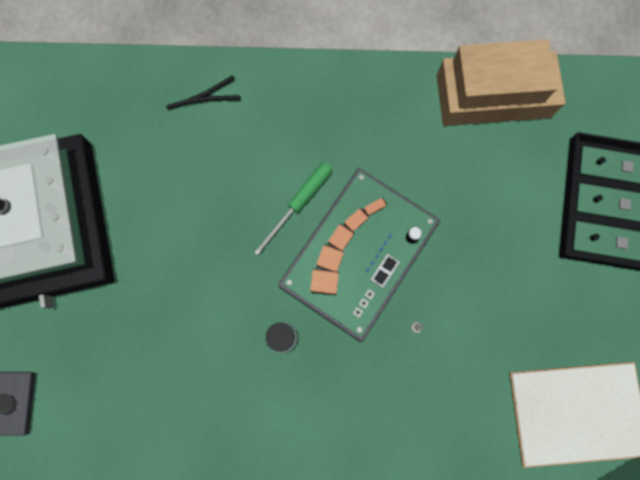

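The top view shows the panel at the centre, with the narrow pad near (375,207) and the wide pad near (324,282). The capacitor is at (414,234), the jar at (281,337), the screwdriver on the left of the panel and the pin at (417,327). I'll enlarge that area.

```bash
python3 - <<'E'
import cv2
i=cv2.imread("pics/top0.png")[155:305,270:450]
cv2.imwrite("pics/crop.png",cv2.resize(i,None,fx=4,fy=4,interpolation=cv2.INTER_CUBIC))
E
```

```text
(no output)
```

View pics/crop.png

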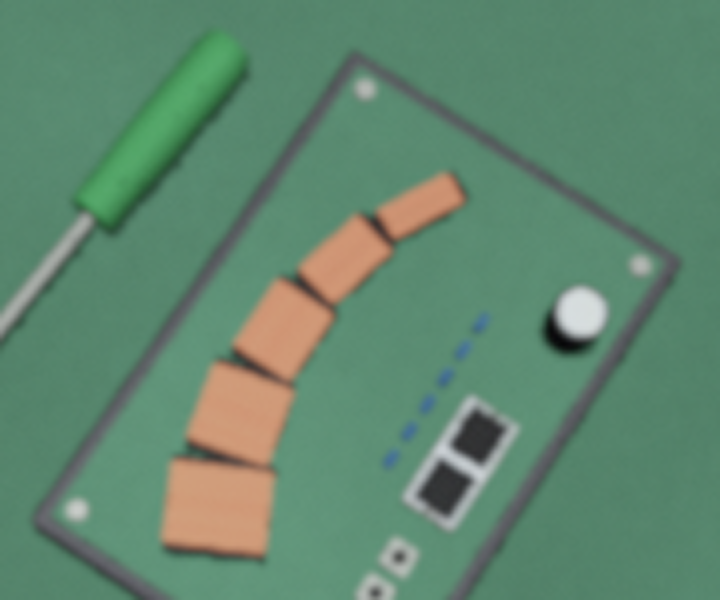

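The enlarged pad centres in the crop are about pad0 (421,207), pad1 (345,260), pad2 (284,330), pad3 (241,413) and pad4 (218,508). I'll fit the known arc to them.

```bash
cat >h.py <<'E'
import numpy as np
from workcell import manip
from scipy.spatial.transform import Rotation as R
def pix2world(n,uv,z):
    p=manip.camera_params(n);f=240/np.tan(np.radians(p['fov_y'])/2);M=p['camera_from_world']
    Ri=M[:3,:3].T;c=-Ri@M[:3,3];out=[]
    for u,v in uv:
        d=Ri@np.array([(u-p['cx'])/f,-(v-p['cy'])/f,-1]);out.append(c+d*(z-c[2])/d[2])
    return np.array(out)
# arc in a local frame: pad i at angle a, bulge +x, y towards wide end
a=(np.arange(5)-2)*2*np.arcsin(.02/.17)
arc=np.c_[.17*(np.cos(a)-1),.17*np.sin(a)]
def fit(P):
    m,n=arc.mean(0),P.mean(0);A,B=arc-m,P-n
    t=np.arctan2((A[:,0]*B[:,1]-A[:,1]*B[:,0]).sum(),(A*B).sum())
    r=np.array([[np.cos(t),-np.sin(t)],[np.sin(t),np.cos(t)]])
    return A@r.T+n,np.degrees(t+np.pi/2+a),t
E
python3 - <<'E'
from h import *
np.set_printoptions(precision=4,suppress=True)
c=np.array([[421,207],[345,260],[284,330],[241,413],[218,508]])
P=pix2world("top",[270-.375,155-.375]+c/4,.042)[:,:2]
F,h,t=fit(P);print(P,F,(P-F)*1e3,h,np.degrees(t));np.save("F.npy",np.c_[F,h])
o=manip.get_obs();r=R.from_quat(o['ee_rot']);print(r.as_matrix())
cc=np.array([[352,55],[680,262],[37,520]])
Q=pix2world("top",[270-.375,155-.375]+cc/4,.03);print(Q,np.linalg.norm(Q[0]-Q[1]),np.linalg.norm(Q[0]-Q[2]))
E
```

```text
[[ 0.636  -0.0782]
 [ 0.6124 -0.0462]
 [ 0.5819 -0.0209]
 [ 0.5464 -0.0035]
 [ 0.5066  0.0053]] [[ 0.6365 -0.0784]
 [ 0.6125 -0.0464]
 [ 0.5817 -0.0209]
 [ 0.5458 -0.0033]
 [ 0.5067  0.0055]] [[-0.4751  0.2483]
 [-0.1198  0.1779]
 [ 0.1533 -0.0595]
 [ 0.5926 -0.2492]
 [-0.151  -0.1174]] [120.1029 133.6156 147.1282 160.6409 174.1536] 57.128248887867485
[[ 0.9168  0.3994 -0.0005]
 [ 0.3994 -0.9168  0.0011]
 [-0.     -0.0012 -1.    ]]
[[ 0.7065 -0.0495  0.03  ]
 [ 0.6174 -0.1899  0.03  ]
 [ 0.5016  0.0803  0.03  ]] 0.16621701374286796 0.2425359491531909
```

```bash
python3 -m inch '[[[0.05,-0.05,0],[0,0,-0.05]],[[0.15,-0.15,0],[0,0,-0.15]],[[0.27,-0.27,0],[0,0,-0.27]],[[0.4,-0.4,0],[0,0,-0.4]],[[0.53,-0.53,0],[0,0,-0.53]],[[0.66,-0.66,0],[0,0,-0.66]],[[0.78,-0.78,0],[0,0,-0.78]],[[0.88,-0.88,0],[0,0,-0.88]],[[0.96,-0.96,0],[0,0,-0.96]],[[1,-1,0],[0,0,-1]]]' 0 20
python3 -m inch '[[[0.05,0.05,0],[0,0,-0.03]],[[0.15,0.15,0],[0,0,-0.1]],[[0.27,0.27,0],[0,0,-0.17]],[[0.4,0.4,0],[0,0,-0.25]],[[0.53,0.53,0],[0,0,-0.33]],[[0.66,0.66,0],[0,0,-0.41]],[[0.78,0.78,0],[0,0,-0.49]],[[0.88,0.88,0],[0,0,-0.55]],[[0.96,0.96,0],[0,0,-0.6]],[[1,1,0],[0,0,-0.633]]]'
```

```text
clock: 1.1
position: [0.2914, -0.4669, 0.2311]
ee_rot: [0.826, 0.564, 0.0, -0.0]
ft_force: [-0.3, -0.3, 0.5]
grip_width: -0.003
grasp_force: 0.0
clock: 2.1
position: [0.3957, -0.422, 0.2312]
ee_rot: [0.661, 0.75, 0.0, -0.0]
ft_force: [0.1, 1.2, 0.5]
grip_width: 0.001
grasp_force: 0.0
```

```bash
python3 -m inch '[[[0.05,0.05,0],[0,0,0]],[[0.15,0.13,0],[0,0,0]],[[0.27,0.24,0],[0,0,0]],[[0.4,0.35,0],[0,0,0]],[[0.53,0.47,0],[0,0,0]],[[0.65,0.58,0],[0,0,0]],[[0.76,0.68,0],[0,0,0]],[[0.86,0.77,0],[0,0,0]],[[0.93,0.84,0],[0,0,0]],[[0.97,0.88,0],[0,0,0]]]' | head -2
python3 -m inch '[[[0.05,0.05,0],[0,0,0]],[[0.15,0.13,0],[0,0,0]],[[0.27,0.24,0],[0,0,0]],[[0.4,0.35,0],[0,0,0]],[[0.53,0.47,0],[0,0,0]],[[0.65,0.58,0],[0,0,0]],[[0.76,0.68,0],[0,0,0]],[[0.86,0.77,0],[0,0,0]],[[0.93,0.84,0],[0,0,0]],[[0.97,0.88,0],[0,0,0]]]' |head -2
python3 -m inch '[[[0.05,0.05,0],[0,0,-0.03]],[[0.15,0.13,0],[0,0,-0.08]],[[0.27,0.24,0],[0,0,-0.14]],[[0.4,0.35,0],[0,0,-0.21]],[[0.53,0.47,0],[0,0,-0.27]],[[0.65,0.58,0],[0,0,-0.33]],[[0.76,0.68,0],[0,0,-0.39]],[[0.86,0.77,0],[0,0,-0.44]],[[0.93,0.84,0],[0,0,-0.48]],[[0.97,0.88,0],[0,0,-0.51]]]'
python3 - <<'E'
from h import *
import cv2
o=manip.get_obs();im=manip.camera("wrist");cv2.imwrite("pics/w1.png",im[:,:,::-1])
print(o['position'],o['joint_pos']);r=R.from_quat(o['ee_rot']);F=np.load("F.npy")
print((r.inv().apply(np.r_[F[0,:2],.042]-o['position'])/.08).round(3), np.degrees(np.arctan2(*r.as_matrix()[[1,0],0])))
np.savez("w1.npz",p=o['position'],q=o['ee_rot'])
E
```

```text
clock: 3.1
position: [0.4557, -0.3362, 0.2313]
clock: 4.1
position: [0.516, -0.2506, 0.2313]
clock: 5.1
position: [0.5763, -0.1649, 0.2313]
ee_rot: [0.499, 0.867, 0.0, -0.0]
ft_force: [-0.3, 0.4, 0.4]
grip_width: -0.001
grasp_force: 0.0
[ 0.57634618 -0.1649227   0.23126361] [ 0.64966083  0.32753144 -0.55880583  1.50859288  0.1753348   1.35575124
  0.60319573]
[0.558 1.193 2.366] 120.13017418035807
```

View pics/w1.png

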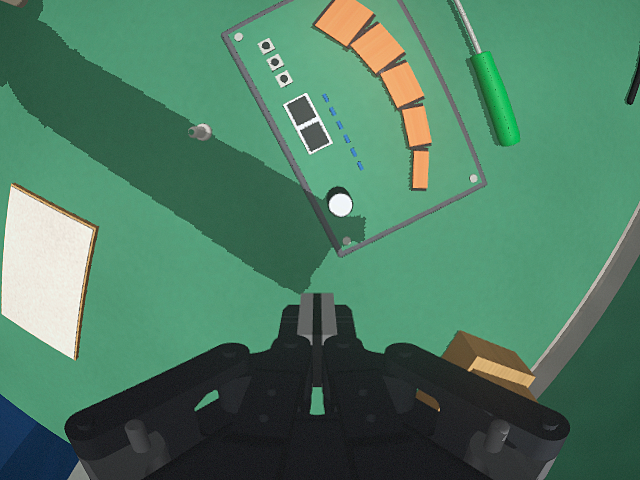

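The wrist view shows the closed fingertips at (317,295). The pads are at about (420,170), (417,127), (402,85), (378,48) and (344,20), and the capacitor is at (340,204). I'll check these against the top-camera fit.

```bash
cat >>h.py <<'E'
def wrist(uv,z,pos,q):
    p=manip.camera_params("wrist");f=240/np.tan(np.radians(p['fov_y'])/2)
    T=p['T_tool_cam'];r=R.from_quat(q).as_matrix();out=[]
    c=pos+r@T[:3,3]
    for u,v in uv:
        x,y=u-p['cx'],v-p['cy'];n=np.hypot(x,y);th=n/f
        d=r@T[:3,:3]@np.array([np.sin(th)*x/n,-np.sin(th)*y/n,-np.cos(th)]);out.append(c+d*(z-c[2])/d[2])
    return np.array(out)
E
python3 - <<'E'
from h import *
w=np.load("w1.npz");F=np.load("F.npy")
P=wrist([(420,170),(417,127),(402,85),(378,48),(344,20)],.042,w['p'],w['q'])[:,:2]
G,h,t=fit(P);print((P-G).round(4)*1e3,((G-F[:,:2])*1e3).round(1),h-F[:,2])
E
```

```text
[[-0.6  0. ]
 [ 0.2  0. ]
 [-0.3  0.1]
 [ 0.3  0.6]
 [ 0.4 -0.8]] [[-0.5 -1.1]
 [-0.6 -1.2]
 [-0.7 -1.3]
 [-0.8 -1.4]
 [-0.8 -1.5]] [0.20313835 0.20313835 0.20313835 0.20313835 0.20313835]
```

Both cameras agree to within 1.5 mm, so I'll use their average. Next I move above pad0.

```bash
python3 -m inch '[[[0.03,0.07,0.05],[0,0,0]],[[0.07,0.15,0.15],[0,0,0]],[[0.11,0.23,0.25],[0,0,0]],[[0.14,0.3,0.37],[0,0,0]],[[0.17,0.37,0.5],[0,0,0]],[[0.2,0.44,0.6],[0,0,0]],[[0.23,0.5,0.7],[0,0,0]],[[0.25,0.55,0.8],[0,0,0]],[[0.27,0.58,0.86],[0,0,0]],[[0.28,0.6,0.9],[0,0,0]]]' | head -2
python3 -m inch '[[[0.04,0.08,0.05],[0,0,0]],[[0.09,0.2,0.12],[0,0,0]],[[0.14,0.32,0.22],[0,0,0]],[[0.18,0.42,0.35],[0,0,0]],[[0.22,0.5,0.48],[0,0,0]],[[0.25,0.55,0.6],[0,0,0]],[[0.27,0.58,0.72],[0,0,0]],[[0.28,0.59,0.84],[0,0,0]],[[0.28,0.59,0.94],[0,0,0]],[[0.28,0.59,1],[0,0,0]]]'
cat > nav.py <<'E'
from h import *
F=np.load("F.npy");F[:,:2]+=[-.00035,-.00065]
o=manip.get_obs();r=R.from_quat(o['ee_rot']);y=np.degrees(np.arctan2(*r.as_matrix()[[1,0],0]))
print(o['clock'],o['position'],o['ft_force'],'yaw',y)
for i in range(5): print(i,(r.inv().apply(np.r_[F[i,:2],.042]-o['position'])/.08).round(3),'turn',((y-F[i,2]-.1)/45).round(3))
E
python3 nav.py
```

```text
clock: 6.15
position: [0.6063, -0.122, 0.1588]
clock: 7.15
position: [0.6356, -0.0797, 0.0783]
ee_rot: [0.5, 0.866, -0.0, -0.0]
ft_force: [0.1, 0.2, -0.6]
grip_width: -0.001
grasp_force: 0.0
7.15 [ 0.63556528 -0.07972006  0.07833776] [ 0.05144262  0.21064142 -0.57396375] yaw 119.94717816251773
0 [0.003 0.011 0.454] turn -0.006
1 [ 0.5   -0.049  0.454] turn -0.306
2 [ 0.968 -0.224  0.455] turn -0.606
3 [ 1.383 -0.503  0.455] turn -0.907
4 [ 1.721 -0.871  0.455] turn -1.207
```

```bash
python3 -m inch '[[[0,0.01,0.08],[0,0,0]],[[0,0.01,0.18],[0,0,0]],[[0,0.01,0.28],[0,0,0]],[[0,0.01,0.36],[0,0,0]],[[0,0.01,0.41],[0,0,0]],[[0,0.01,0.44],[0,0,0]],[[0,0.01,0.455],[0,0,0]],[[0,0.01,0.47],[0,0,0]],[[0,0.01,0.48],[0,0,0]],[[0,0.01,0.48],[0,0,0]]]'; python3 nav.py
```

```text
clock: 8.15
position: [0.6368, -0.0789, 0.0412]
ee_rot: [0.5, 0.866, 0.0, 0.0]
ft_force: [-0.7, 0.3, 2.4]
grip_width: 0.006
grasp_force: 0.8
8.15 [ 0.63684838 -0.07890116  0.04117189] [-0.68401838  0.33005342  2.35161939] yaw 119.9717939954242
0 [ 0.003 -0.008 -0.01 ] turn -0.005
1 [ 0.499 -0.068 -0.011] turn -0.305
2 [ 0.968 -0.243 -0.011] turn -0.606
3 [ 1.383 -0.522 -0.011] turn -0.906
4 [ 1.721 -0.89  -0.011] turn -1.206
```

```bash
python3 -m inch '[[[0.04,0,0.006],[0,0,-0.03]],[[0.1,0,0.006],[0,0,-0.06]],[[0.17,-0.01,0.006],[0,0,-0.1]],[[0.24,-0.02,0.006],[0,0,-0.15]],[[0.31,-0.03,0.006],[0,0,-0.19]],[[0.38,-0.04,0.006],[0,0,-0.23]],[[0.44,-0.05,0.006],[0,0,-0.27]],[[0.48,-0.06,0.006],[0,0,-0.3]],[[0.5,-0.063,0.006],[0,0,-0.305]],[[0.5,-0.063,0.006],[0,0,-0.305]]]'; python3 nav.py
```

```text
clock: 9.15
position: [0.6121, -0.0465, 0.0404]
ee_rot: [0.393, 0.919, 0.0, -0.0]
ft_force: [-1.1, 0.1, 3.0]
grip_width: -0.0
grasp_force: 1.1
9.15 [ 0.61207054 -0.04645682  0.04039222] [-1.08006239  0.07205156  2.95879093] yaw 133.70463046928668
0 [-0.503 -0.064 -0.02 ] turn 0.3
1 [-0.006 -0.004 -0.02 ] turn -0.0
2 [ 0.491 -0.062 -0.02 ] turn -0.301
3 [ 0.96  -0.235 -0.02 ] turn -0.601
4 [ 1.376 -0.512 -0.019] turn -0.901
```

```bash
python3 - <<'E'
from workcell import manip
import cv2
a=manip.camera("wrist")[:,:,::-1];b=manip.camera("scene")[:,:,::-1]
cv2.imwrite("pics/w2.png",cv2.resize(cv2.hconcat([a.copy(),b.copy()]),(800,300),interpolation=cv2.INTER_AREA))
E
```

```text
(no output)
```

View pics/w2.png

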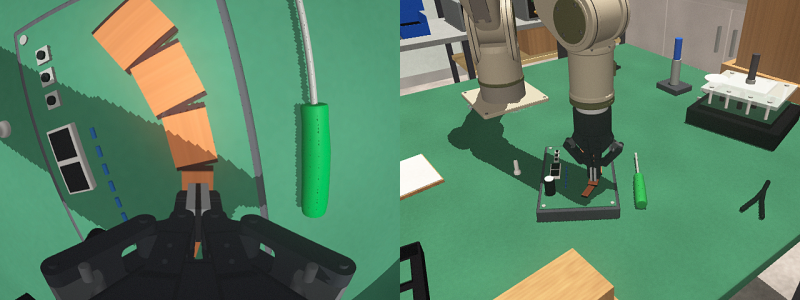

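The wrist half shows the fingertip at (197,185), centred on pad1, with pads 2–4 ahead. The scene half shows the panel and bystanders undisturbed. I'll carry on along the bar.

```bash
python3 -m inch '[[[0.04,0,0],[0,0,-0.03]],[[0.1,0,0],[0,0,-0.06]],[[0.17,-0.01,0],[0,0,-0.1]],[[0.24,-0.02,0],[0,0,-0.15]],[[0.31,-0.03,0],[0,0,-0.19]],[[0.38,-0.04,0],[0,0,-0.23]],[[0.44,-0.05,0],[0,0,-0.27]],[[0.48,-0.06,0],[0,0,-0.3]],[[0.494,-0.06,0],[0,0,-0.3]],[[0.494,-0.06,0],[0,0,-0.3]]]'; python3 nav.py
```

```text
clock: 10.25
position: [0.5813, -0.0214, 0.0404]
ee_rot: [0.282, 0.959, -0.0, -0.0]
ft_force: [-0.0, 0.1, 2.0]
grip_width: -0.0
grasp_force: 1.1
10.25 [ 0.58126655 -0.02136655  0.04038348] [-0.01438312  0.10463023  1.96463253] yaw 147.18286036378032
0 [-0.967 -0.234 -0.021] turn 0.6
1 [-0.499 -0.06  -0.02 ] turn 0.299
2 [-0.002 -0.001 -0.02 ] turn -0.001
3 [ 0.495 -0.06  -0.02 ] turn -0.301
4 [ 0.964 -0.232 -0.02 ] turn -0.602
```

```bash
python3 -m inch '[[[0.04,0,0],[0,0,-0.03]],[[0.1,0,0],[0,0,-0.06]],[[0.17,-0.01,0],[0,0,-0.1]],[[0.24,-0.02,0],[0,0,-0.15]],[[0.31,-0.03,0],[0,0,-0.19]],[[0.38,-0.04,0],[0,0,-0.23]],[[0.44,-0.05,0],[0,0,-0.27]],[[0.48,-0.06,0],[0,0,-0.3]],[[0.496,-0.06,0],[0,0,-0.3]],[[0.496,-0.06,0],[0,0,-0.3]]]'; python3 nav.py
```

```text
clock: 11.25
position: [0.5452, -0.004, 0.0404]
ee_rot: [0.168, 0.986, -0.0, -0.0]
ft_force: [-0.6, 0.3, 2.8]
grip_width: -0.001
grasp_force: 1.1
11.25 [ 0.54523933 -0.00402824  0.04036366] [-0.57159561  0.3129379   2.84447438] yaw 160.68139194812412
0 [-1.383 -0.509 -0.021] turn 0.9
1 [-0.967 -0.231 -0.021] turn 0.599
2 [-0.498 -0.057 -0.021] turn 0.299
3 [-0.002  0.002 -0.02 ] turn -0.001
4 [ 0.495 -0.056 -0.02 ] turn -0.302
```

```bash
python3 -m inch '[[[0.04,0,0],[0,0,-0.03]],[[0.1,0,0],[0,0,-0.06]],[[0.17,-0.01,0],[0,0,-0.1]],[[0.24,-0.02,0],[0,0,-0.15]],[[0.31,-0.03,0],[0,0,-0.19]],[[0.38,-0.04,0],[0,0,-0.23]],[[0.44,-0.05,0],[0,0,-0.27]],[[0.48,-0.056,0],[0,0,-0.3]],[[0.495,-0.056,0],[0,0,-0.3]],[[0.495,-0.056,0],[0,0,-0.3]]]'; python3 - <<'E'
import nav,cv2
from workcell import manip
a=manip.camera("wrist")[:,:,::-1].copy();b=manip.camera("top")[:,:,::-1].copy()
cv2.imwrite("pics/w3.png",cv2.resize(cv2.hconcat([a,b]),(800,300),interpolation=cv2.INTER_AREA))
E
```

```text
clock: 12.25
position: [0.5064, 0.0047, 0.0404]
ee_rot: [0.051, 0.999, -0.0, -0.0]
ft_force: [0.2, -0.4, 1.8]
grip_width: -0.002
grasp_force: 1.0
12.25 [0.50640298 0.00472222 0.04035296] [ 0.22805171 -0.38968812  1.84952883] yaw 174.17325169836843
0 [-1.72  -0.877 -0.021] turn 1.199
1 [-1.381 -0.51  -0.021] turn 0.899
2 [-0.965 -0.231 -0.021] turn 0.599
3 [-0.496 -0.058 -0.021] turn 0.298
4 [ 0.     0.001 -0.021] turn -0.002
```

View pics/w3.png

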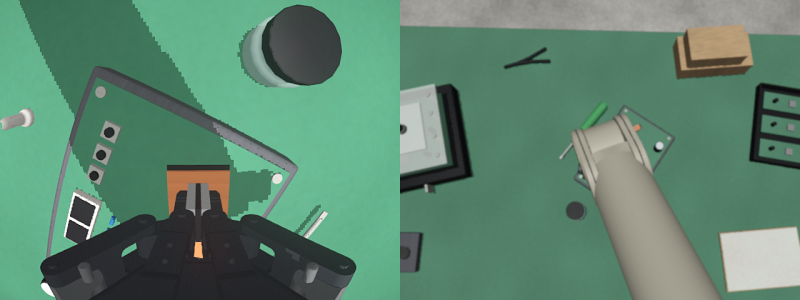

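The wrist half shows the fingertip at (198,188), resting in the middle of pad4. The force is about 2 N and the bar is down about 1.6 mm; the jar, capacitor and screwdriver are undisturbed.

```bash
python3 -c "from workcell import manip;print(manip.hand_in())"
```

```text
the job is handed in; nothing more can be done
None
```

I stroked the fingertip along all five segments in order, narrowest to widest, and handed in with it resting on the widest at about 2 N, bar pressed about 1.6 mm, with no sign in the last pictures of anything disturbed; the hand-in returned no verdict.

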